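# Clamp the circuit board in its test holder

### The job

Two identical board holders stand on the electronics bench and only one has a circuit board lying in it. Clamp that board: swing the clamp's wire loop down over the hook on the sliding jaw, then throw the clamp's upright handle fully over, away from the hook, until it snaps past its dead point and lies flat with the loop pulling on the hook. Leave the clamp of the empty holder alone.

Things in the scene. Friction and masses are not known exactly. Their poses are not given: they have to be found in the camera images.
- jig: Holder with the green board in it, fixed; aluminium plate x -110..130, y -35..125, 12 mm thick. Origin: on the bench under the handle pivot, clamp along +x to the hook; z up. In its frame, mm: board x -55..40, y 30..105, parts below 45 high. Hook on the black sliding jaw: steel lip x 67..72, y -15..15, top at z 50, its nose reaches x 76; behind it a ledge x 72..105 at z 36.
- jig_bar (a point): Middle of the crossbar of that clamp's wire loop: U of 6 mm round steel, legs 90 mm long at y -22 and 22, pivoted on the handle 20 mm out from the handle pivot. Starts raised at z 117..145; stays by friction, swings down under 1 N. With the handle as at the start it comes down behind the nose at x 85..92 onto the ledge, then at z 39. Throwing the handle draws it back under the nose.
- jig_lever (a joint): Handle of that clamp, rad: 0 upright, positive thrown to the holder's -x, away from the hook; starts -0.2..0.09. Pivot parallel to y at x 0, z 42 mm; straight bar 85 mm long from the pivot, 18 wide (y), 12 thick, black sleeve; stays by friction. Thrown with the loop hooked it pulls the jaw 5 mm against a spring: 2 to 3 N at the handle. Dead point about 1.53, stop (lying flat) 1.71.
- spare_bar (a point): Middle of the raised crossbar of the wire loop on the second, empty holder (same make and size, no board in it, fixed elsewhere on the bench, its handle upright 130 mm tall): leave this clamp as it is.

How it is judged:
By the outcome, as a careful person would: the job done as asked, in the order asked, and still so for the second after the job is handed in, with the robot touching nothing.
It also fails if it takes over 43 s, if anything falls off the work surface, if the arm or the gripper's body presses on something with over 40 N, if the wrist force passes 120 N, or if a joint passes its speed limit or range.

### The arm

A 7-joint arm with a two-finger parallel gripper is mounted at the origin on the work surface. World frame = base frame: x ahead of the robot, y to its left, z up, the work surface at z = 0. Lengths are in m, angles in rad, forces in N, time in s.
With the tool pointing down it reaches from about 0.4 to 0.85 m from the base axis. Payload 4.5 kg.
Tool frame: the origin (TCP) lies on the centre line of the jaws, within the pads' length; the fingertips stand 19 mm ahead of it and the grasp point (between the pads) is the TCP; z points along the fingers, y is the direction in which the jaws open and shut (so a half turn about z gives the same grasp; the last joint's range is limited). The gripper opens to 88 mm and grips with 3 to 60 N. Pads are 18 mm wide; open, the fingers measure 123 mm over their backs; the gripper's body (75 mm by 187 mm) begins 45 mm behind the grasp point.
Start: joints at [-1.309, 0.689, -0.195, 1.565, 0.157, 0.902, -0.215], TCP at [0.141, 0.609, 0.258] pointing down, gripper open.
Joint ranges: [-3.01, 3.01], [-0.46, 2.08], [-1.47, 1.51], [0.13, 2.56], [-1, 4.14], [0.04, 2.09], [-2.66, 2.66]. Speed limits (rad/s): [2.57, 2.57, 3.14, 3.14, 3.14, 3.14, 3.14].

### API

Orientations are given as a unit quaternion [w, x, y, z].
In Python, from workcell import get_state, get_image, camera_info, hand_in gives the robot as it stands.
- The arm moves only by the tool servo_tool, never from a script. Its argument "plan" is a list of rows, each an object of numbers: "hand": the opening, from -1 (shut) to 1 (fully open), so that 0 is half open; "x", "y", "z": the shift along the tool's x, y, z in cm; "wx", "wy", "wz": the turn, a rotation vector about the tool's x, y, z in degrees. A call has 1 to 8 rows; each row shifts and turns the commanded pose from where the row before left it, along the tool's axes as they then stand; what a row does not reach is not made up. A row lasts 1/8 s, in which the tool goes at most 62.5 mm and 10.7 degrees, less where a joint would pass 70% of its speed; a pose out of reach is approached as far as the arm can. A call with a gripper value outside its range is refused whole. The fingers move at their own pace and stop on an object; the grip force is fixed at half the most. Time passes only in rows, so rows that do not move let the fingers close. It gives the time, the measured TCP pose, the force and the opening at its end, in the units of the state.
- get_state(): the state, without advancing time (a new reading comes with each control period).
- get_image(name): name is "scene" or "top" or "wrist"; returns the picture (400x640x3 uint8, red, green, blue); there is no depth.
- camera_info(name): a dict with "fx", "fy", "cx", "cy" (pixels), "pose" (4x4, takes a point from camera to world coordinates); the wrist camera has in their place "T_tool_cam" (4x4, takes a point from camera to tool coordinates, whose origin is the TCP and whose axes are the flange's). Camera axes: x right, y up, looking along -z (the intrinsics and any distortion apply to the point x, -y, -z); pixel columns grow to the right and rows downward; lengths in m; the calibration is good to about 2 mm. A picture is of the moment at which its call begins: read the wrist's pose just before it. camera_info takes no time and is no camera call.
- hand_in(): hands the job in, once; it reports no verdict.
The state is a dict: "time": time; "joint_pos": joint angles; "qvel": joint speeds; "joint_efforts": joint torques, N m; "ee_pos": TCP position; "orientation": TCP orientation; "force": force on the tool from outside, world axes, zero at the start; "moment": the same for the moment, N m; "opening": opening from 0.0 (shut) to 1.0 (fully open).
Only numpy, scipy, OpenCV 4.12 (cv2) and the standard library are available. Lean on these libraries where they do the work, as an engineer would, in place of code of your own. Each camera call takes 0.05 s, during which the arm holds its last target. There are 200 camera calls.

## Working session

There is one attempt and no reset: what is moved stays moved. The work goes in short steps, Python scripts to look and compute and a tool call to move; the robot and the scene stay as the last step left them, time stands still between calls to the robot, and variables do not carry over. Pictures are saved under pics/ and viewed, about 8 in all and at most 12, crops included, and the job is handed in when it is done.

Besides the shell and the picture viewer there is one more tool, called after "Call:" in YAML: its name, and indented under it one key for each argument. servo_tool: Moves the arm, as the interface text tells. Its arguments: {"type":"object","properties":{"plan":{"type":"array"}},"required":["plan"]}

```bash
mkdir -p pics; ls
python3 - <<'E'
from workcell import *
import cv2,numpy as np
for n in("scene","top"):
    cv2.imwrite(f"pics/{n}0.png",get_image(n)[:,:,::-1]); print({k:np.round(v,3).tolist() if not isinstance(v,str) else v for k,v in camera_info(n).items()})
print(camera_info("wrist")); s=get_state(); print(s)
E
```

```text
pics
{'fx': 369.22, 'fy': 369.22, 'cx': 318.871, 'cy': 201.447, 'pose': [[0.14, -0.792, 0.594, 0.999], [0.99, 0.111, -0.085, -0.085], [0.001, 0.6, 0.8, 0.578], [0.0, 0.0, 0.0, 1.0]]}
{'fx': 420.331, 'fy': 420.331, 'cx': 320.175, 'cy': 201.994, 'pose': [[0.019, 0.989, -0.149, 0.527], [-1.0, 0.019, -0.004, -0.018], [-0.001, 0.149, 0.989, 0.7], [0.0, 0.0, 0.0, 1.0]]}
{'fx': 294.8890626799373, 'fy': 294.8890626799373, 'cx': 315.5554563557006, 'cy': 196.87463635489877, 'T_tool_cam': array([[ 1.27469225e-03,  9.64939060e-01,  2.62470922e-01,
         6.68534941e-02],
       [ 9.99998940e-01, -1.04513679e-03, -1.01419840e-03,
         6.92587788e-04],
       [-7.04321635e-04,  2.62471936e-01, -9.64939369e-01,
        -1.27542514e-01],
       [ 0.00000000e+00,  0.00000000e+00,  0.00000000e+00,
         1.00000000e+00]])}
{'time': 0.1, 'joint_pos': array([-1.30918373,  0.68992141, -0.19450014,  1.56622983,  0.15731304,
        0.90249736, -0.21511725]), 'qvel': array([-8.90788698e-05, -1.73174832e-03, -6.54626026e-05, -3.72433000e-03,
        2.36218341e-04, -2.36175855e-05, -1.47352926e-04]), 'joint_efforts': array([-2.86365037e-03, -5.28495526e+01, -1.27103772e+00, -1.53836203e+01,
       -5.24691911e-02,  2.02946547e-03,  4.35866468e-05]), 'ee_pos': array([0.14108751, 0.60831969, 0.25697913]), 'orientation': array([-2.40771073e-05,  1.13635010e-01,  9.93522215e-01, -8.32226422e-04]), 'force': array([ 0.21523243,  0.38188697, -0.11797521]), 'moment': array([-0.02636122, -0.03209725, -0.02256143]), 'opening': 0.9959724395494337}
```

View pics/top0.png

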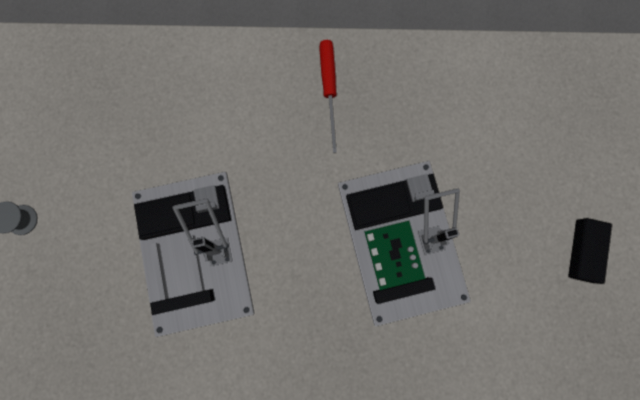

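View pics/scene0.png

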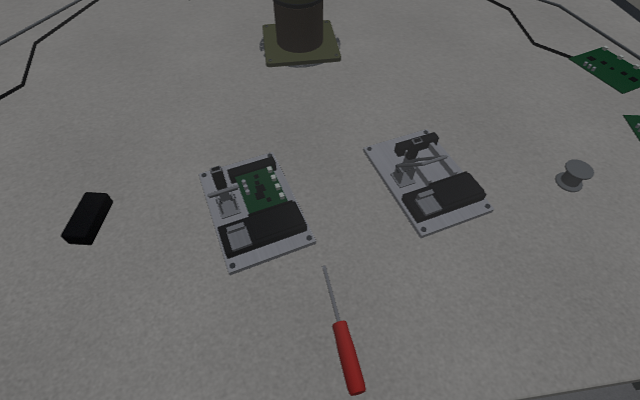

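```bash
cat > h.py <<'E'
from workcell import *
import cv2,numpy as np
def ray(n,u,v,T=None):
    c=camera_info(n); T=c["pose"] if T is None else T
    d=T[:3,:3]@np.array([(u-c["cx"])/c["fx"],-(v-c["cy"])/c["fy"],-1]); return T[:3,3],d
def onz(n,u,v,z):
    o,d=ray(n,u,v); return o+d*(z-o[2])/d[2]
def cross(r1,r2):
    (a,d),(b,e)=r1,r2; s=np.linalg.lstsq(np.c_[d,-e],b-a,rcond=None)[0]; p,q=a+s[0]*d,b+s[1]*e
    return (p+q)/2,np.linalg.norm(p-q)
def proj(n,p):
    c=camera_info(n); T=c["pose"]; q=T[:3,:3].T@(np.array(p)-T[:3,3]); return np.array([c["cx"]+c["fx"]*q[0]/-q[2],c["cy"]-c["fy"]*q[1]/-q[2]])
E
python3 - <<'E'
from h import *
P=[onz("top",*p,.012) for p in[(345,187),(426,167),(464,297),(379,319)]]
P=np.array(P);print(P.round(4)); print([np.linalg.norm(P[i]-P[i-1]).round(4) for i in range(4)])
c=P.mean(0); ex=(P[0]+P[1]-P[2]-P[3])[:2]; ex/=np.linalg.norm(ex); ey=np.array([-ex[1],ex[0]])
o=c[:2]-.010*ex-.045*ey; print("origin",o,"yaw",np.degrees(np.arctan2(ex[1],ex[0])))
J=lambda x,y,z:[*(o+ex*x/1000+ey*y/1000),z/1000]
for q in [(70,0,50),(0,0,42),(-110,-35,12),(130,125,12),(72,15,50),(72,-15,50),(0,0,127)]: print(q,proj("top",J(*q)).round(1),proj("scene",J(*q)).round(1))
a=cv2.resize(cv2.imread("pics/top0.png")[150:330,330:480],None,fx=4,fy=4,interpolation=3)[:,:600]
b=cv2.resize(cv2.imread("pics/scene0.png")[145:275,190:320],None,fx=4.5,fy=4.5,interpolation=3)
cv2.imwrite("pics/a.png",a[:600]);cv2.imwrite("pics/b.png",b)
E
```

```text
[[ 0.6567 -0.0555  0.012 ]
 [ 0.6934 -0.1909  0.012 ]
 [ 0.4813 -0.2479  0.012 ]
 [ 0.4444 -0.1118  0.012 ]]
[np.float64(0.2196), np.float64(0.1403), np.float64(0.2196), np.float64(0.141)]
origin [ 0.5709134 -0.1975997] yaw 14.943200179905263
(70, 0, 50) [425.4 195.4] [234.2 226. ]
(0, 0, 42) [436.4 239.2] [224.8 198.7]
(-110, -35, 12) [471.6 302. ] [197.4 173.3]
(130, 125, 12) [337.7 182.4] [315.6 240.8]
(72, 15, 50) [415.8 196.5] [243. 224.]
(72, -15, 50) [434.2 192. ] [225.8 229.8]
(0, 0, 127) [453.4 235.3] [214.3 167.3]
```

View pics/a.png

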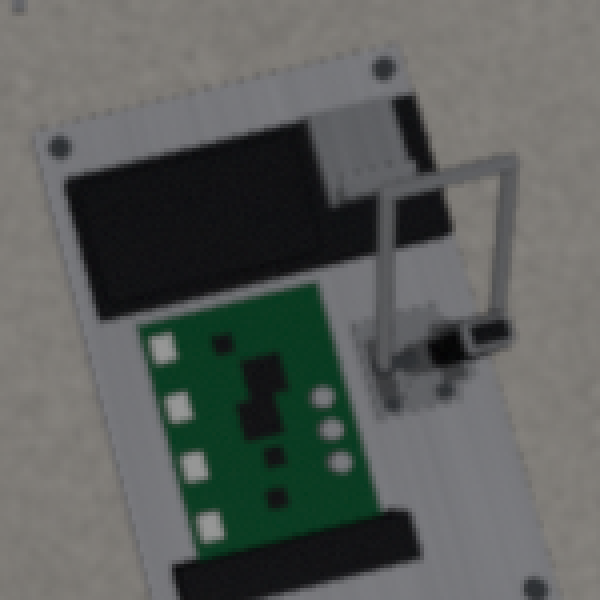

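View pics/b.png

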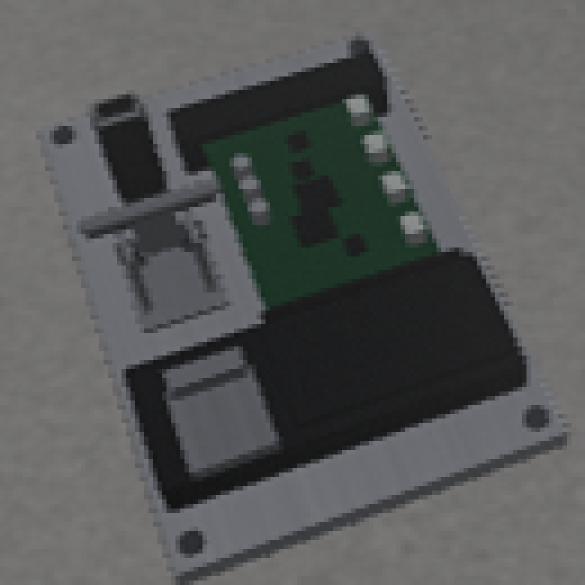

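The top crop shows the loop's crossbar at about (442.7, 193.5) full-frame and the handle tip at (452.7, 233.3). In the scene crop the crossbar is at (222.9, 190.6) and the tip at (215.8, 168.1). The hook lip matches the projection of the pose I fitted.

```bash
cat >> h.py <<'E'
yaw=np.radians(14.94); o=np.array([.5709,-.1976]); ex=np.array([np.cos(yaw),np.sin(yaw)]); ey=np.array([-ex[1],ex[0]])
def toJ(p): d=np.array(p)[:2]-o; return np.array([d@ex*1000,d@ey*1000,p[2]*1000])
def W(x,y,z): return np.array([*(o+ex*x/1000+ey*y/1000),z/1000])
from scipy.spatial.transform import Rotation as Rn
def tool(): 
    s=get_state(); q=s["orientation"]; return s["ee_pos"],Rn.from_quat([q[1],q[2],q[3],q[0]]),s
def go(x,y,z):  # jig mm for fingertip -> shift in tool cm; rotation to aligned
    p,R,s=tool(); t=W(x,y,z+19); 
    Rt=Rn.from_matrix(np.c_[[-ex[0],-ex[1],0],[-ey[0],-ey[1],0],[0,0,1]]@np.diag([1,-1,-1])) 
    print("t",round(s["time"],2),"tipJ",(toJ(p)-[0,0,19]).round(1),"shift cm",(R.inv().apply(t-p)*100).round(2),"rot",np.degrees((R.inv()*Rt).as_rotvec()).round(1),"F",s["force"].round(1))
E
python3 - <<'E'
from h import *
for n,a,b in[("bar",(442.7,193.5),(222.9,190.6)),("tip",(452.7,233.3),(215.8,168.1)),("lip",(70/1+0,0),None)][:2]:
    p,e=cross(ray("top",*a),ray("scene",*b)); print(n,p,toJ(p).round(1),e)
go(60,0,200)
E
```

```text
bar [ 0.62741737 -0.18208914  0.13330023] [ 58.6   0.4 133.3] 0.0009294119576951909
tip [ 0.57364074 -0.19568029  0.12791748] [  3.1   1.1 127.9] 0.0014347945095090344
t 0.1 tipJ [-207.5  889.5  238. ] shift cm [-65.37 -65.98   3.92] rot [ -0.1  -0.  -28. ] F [ 0.2  0.4 -0.1]
```

Call:
servo_tool:
  plan:
    - {"x": -4.2,"y": -4.2,"hand": -1}
    - {"x": -4.2,"y": -4.2,"hand": -1}
    - {"x": -4.2,"y": -4.2,"hand": -1}
    - {"x": -4.2,"y": -4.2,"hand": -1}
    - {"x": -4.2,"y": -4.2,"hand": -1}
    - {"x": -4.2,"y": -4.2,"hand": -1}
    - {"x": -4.2,"y": -4.2,"hand": -1}
    - {"x": -4.2,"y": -4.2,"hand": -1}

```text
schema error: expected keys hand, x, y, z, wx, wy, wz
```

Call:
servo_tool:
  plan:
    - {"x": -4.2,"y": -4.2,"hand": -1}
    - {"x": -4.2,"y": -4.2,"hand": -1}
    - {"x": -4.2,"y": -4.2,"hand": -1}
    - {"x": -4.2,"y": -4.2,"hand": -1}
    - {"wz": -9.3,"hand": -1}
    - {"wz": -9.3,"hand": -1}
    - {"wz": -9.4,"hand": -1}
    - {"hand": -1}

```text
schema error: expected keys hand, x, y, z, wx, wy, wz
```

```bash
python3 -c "
from h import *
go(62,0,150)"
```

```text
t 0.1 tipJ [-207.5  889.5  238. ] shift cm [-65.54 -65.88   8.92] rot [ -0.1  -0.  -28. ] F [ 0.2  0.4 -0.1]
```

All keys are required in each row.

Call:
servo_tool:
  plan:
    - {"hand": -1,"x": -4.2,"y": -4.2,"z": 0,"wx": 0,"wy": 0,"wz": 0}
    - {"hand": -1,"x": -4.2,"y": -4.2,"z": 0,"wx": 0,"wy": 0,"wz": 0}
    - {"hand": -1,"x": -4.2,"y": -4.2,"z": 0,"wx": 0,"wy": 0,"wz": 0}
    - {"hand": -1,"x": -4.2,"y": -4.2,"z": 0,"wx": 0,"wy": 0,"wz": 0}
    - {"hand": -1,"x": -4.2,"y": -4.2,"z": 0,"wx": 0,"wy": 0,"wz": 0}
    - {"hand": -1,"x": -4.2,"y": -4.2,"z": 0,"wx": 0,"wy": 0,"wz": 0}
    - {"hand": -1,"x": -4.2,"y": -4.2,"z": 0,"wx": 0,"wy": 0,"wz": 0}
    - {"hand": -1,"x": -4.2,"y": -4.2,"z": 0,"wx": 0,"wy": 0,"wz": 0}

```text
time: 1.1
ee_pos: [0.3933, 0.204, 0.2576]
orientation: [-0.0, 0.114, 0.994, 0.0]
force: [1.6, -0.0, 0.1]
opening: 0.117
```

Call:
servo_tool:
  plan:
    - {"hand": -1,"x": -4.2,"y": -4.2,"z": 0,"wx": 0,"wy": 0,"wz": 0}
    - {"hand": -1,"x": -4.2,"y": -4.2,"z": 0,"wx": 0,"wy": 0,"wz": 0}
    - {"hand": -1,"x": -4.2,"y": -4.2,"z": 0,"wx": 0,"wy": 0,"wz": 0}
    - {"hand": -1,"x": -4.2,"y": -4.2,"z": 0,"wx": 0,"wy": 0,"wz": 0}
    - {"hand": -1,"x": 0,"y": 0,"z": 0,"wx": 0,"wy": 0,"wz": -9.3}
    - {"hand": -1,"x": 0,"y": 0,"z": 0,"wx": 0,"wy": 0,"wz": -9.3}
    - {"hand": -1,"x": 0,"y": 0,"z": 0,"wx": 0,"wy": 0,"wz": -9.4}
    - {"hand": -1,"x": 0,"y": 0,"z": 0,"wx": 0,"wy": 0,"wz": 0}

```text
time: 2.1
ee_pos: [0.518, 0.0039, 0.2574]
orientation: [-0.0, -0.129, 0.992, 0.0]
force: [0.3, -0.1, 0.1]
opening: 0.005
```

```bash
python3 -c "
from h import *
go(62,0,150)"
```

```text
t 2.1 tipJ [  0.9 208.3 238.4] shift cm [ -6.16 -20.82   8.82] rot [ 0.  -0.  -0.1] F [ 0.3 -0.1  0.1]
```

Call:
servo_tool:
  plan:
    - {"hand": -1,"x": -1.5,"y": -5.2,"z": 0,"wx": 0,"wy": 0,"wz": 0}
    - {"hand": -1,"x": -1.5,"y": -5.2,"z": 0,"wx": 0,"wy": 0,"wz": 0}
    - {"hand": -1,"x": -1.6,"y": -5.2,"z": 0,"wx": 0,"wy": 0,"wz": 0}
    - {"hand": -1,"x": -1.6,"y": -5.2,"z": 0,"wx": 0,"wy": 0,"wz": 0}
    - {"hand": -1,"x": 0,"y": 0,"z": 4.4,"wx": 0,"wy": 0,"wz": 0}
    - {"hand": -1,"x": 0,"y": 0,"z": 4.4,"wx": 0,"wy": 0,"wz": 0}
    - {"hand": -1,"x": 0,"y": 0,"z": 0,"wx": 0,"wy": 0,"wz": 0}
    - {"hand": -1,"x": 0,"y": 0,"z": 0,"wx": 0,"wy": 0,"wz": 0}

```text
time: 3.1
ee_pos: [0.6328, -0.1806, 0.1711]
orientation: [0.001, -0.13, 0.992, -0.0]
force: [-0.2, 0.3, 0.7]
opening: 0.006
```

```bash
python3 -c "
from h import *
go(66,0,132)
cv2.imwrite('pics/c.png',cv2.resize(get_image('scene')[120:270,170:330,::-1],None,fx=3.5,fy=3.5))"
```

```text
t 3.1 tipJ [ 64.2   0.4 152.1] shift cm [-0.18 -0.04  2.01] rot [-0.   0.1 -0. ] F [-0.2  0.3  0.7]
```

View pics/c.png

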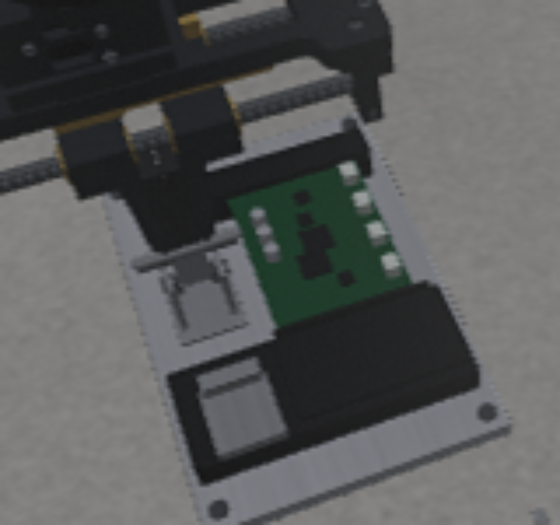

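The fingertips are centred just above the crossbar at about (185, 245) in the crop, so I'll press it down along its arc.

Call:
servo_tool:
  plan:
    - {"hand": -1,"x": -0.2,"y": 0,"z": 2.2,"wx": 0,"wy": 0,"wz": 0}
    - {"hand": -1,"x": -0.5,"y": 0,"z": 0.9,"wx": 0,"wy": 0,"wz": 0}
    - {"hand": -1,"x": -0.5,"y": 0,"z": 0.9,"wx": 0,"wy": 0,"wz": 0}
    - {"hand": -1,"x": -0.6,"y": 0,"z": 1.0,"wx": 0,"wy": 0,"wz": 0}
    - {"hand": -1,"x": -0.5,"y": 0,"z": 1.0,"wx": 0,"wy": 0,"wz": 0}
    - {"hand": -1,"x": -0.3,"y": 0,"z": 1.1,"wx": 0,"wy": 0,"wz": 0}
    - {"hand": -1,"x": -0.2,"y": 0,"z": 1.1,"wx": 0,"wy": 0,"wz": 0}
    - {"hand": -1,"x": 0,"y": 0,"z": 0.8,"wx": 0,"wy": 0,"wz": 0}

```text
time: 4.15
ee_pos: [0.6586, -0.1736, 0.0787]
orientation: [-0.0, -0.13, 0.991, 0.0]
force: [-1.1, 0.3, 0.8]
opening: 0.005
```

Call:
servo_tool:
  plan:
    - {"hand": -1,"x": 0,"y": 0,"z": 0.7,"wx": 0,"wy": 0,"wz": 0}
    - {"hand": -1,"x": 0.1,"y": 0,"z": 0.5,"wx": 0,"wy": 0,"wz": 0}
    - {"hand": -1,"x": 0,"y": 0,"z": 0,"wx": 0,"wy": 0,"wz": 0}

```text
time: 4.53
ee_pos: [0.6576, -0.174, 0.0674]
orientation: [-0.0, -0.13, 0.992, 0.0]
force: [0.3, 0.6, -0.9]
opening: 0.004
```

```bash
python3 -c "
from h import *
go(90,0,42)
a=cv2.resize(get_image('scene')[140:280,180:320,::-1],None,fx=3,fy=3);b=cv2.resize(get_image('top')[150:270,380:480,::-1],None,fx=3.5,fy=3.5)
cv2.imwrite('pics/d.png',np.hstack([a,b]))"
```

```text
t 4.53 tipJ [89.8  0.5 48.4] shift cm [-0.02 -0.05  0.64] rot [ 0. -0.  0.] F [ 0.3  0.6 -0.9]
```

View pics/d.png

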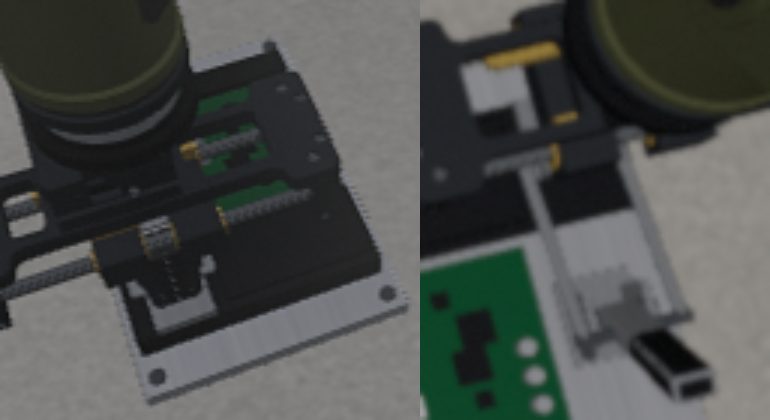

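```bash
python3 -c "
from h import *
for t in np.arange(-.1,.8,.1): print(round(t,1),proj('top',W(-85*np.sin(t),0,42+85*np.cos(t))).round(1))
im=get_image('top')[:,:,::-1]; cv2.imwrite('pics/e.png',cv2.resize(im[180:280,400:500],None,fx=6,fy=6,interpolation=2))"
```

```text
-0.1 [451.5 229.3]
0.0 [453.4 235.4]
0.1 [455.1 241.4]
0.2 [456.6 247.5]
0.3 [457.8 253.5]
0.4 [458.8 259.2]
0.5 [459.5 264.7]
0.6 [460.  269.9]
0.7 [460.1 274.6]
```

View pics/e.png

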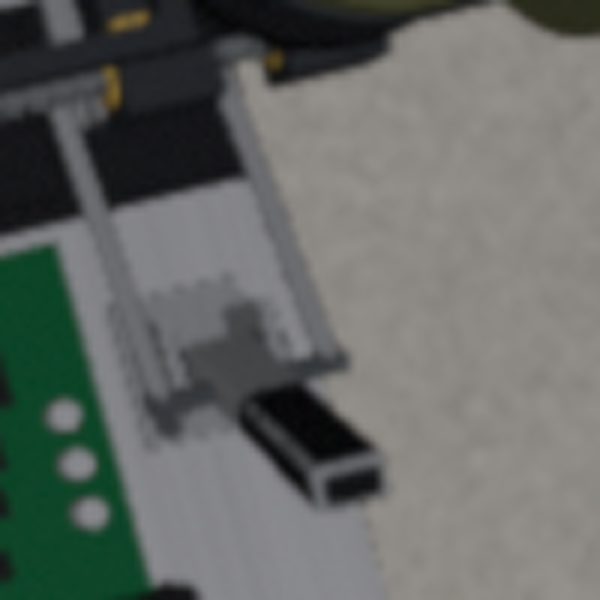

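The handle was pushed back to about 0.4 rad while the loop came down, but the bar should still clear the nose (about x 80). I'll press gently with a slight outward drag and watch the height and force.

Call:
servo_tool:
  plan:
    - {"hand": -1,"x": 0,"y": 0,"z": 0.2,"wx": 0,"wy": 0,"wz": 0}
    - {"hand": -1,"x": 0,"y": 0,"z": 0.2,"wx": 0,"wy": 0,"wz": 0}
    - {"hand": -1,"x": -0.1,"y": 0,"z": 0.1,"wx": 0,"wy": 0,"wz": 0}
    - {"hand": -1,"x": -0.2,"y": 0,"z": 0,"wx": 0,"wy": 0,"wz": 0}

```text
time: 5.18
ee_pos: [0.6608, -0.1731, 0.0625]
orientation: [-0.0, -0.13, 0.992, 0.0]
force: [0.6, 0.4, -0.0]
opening: 0.009
```

```bash
python3 -c "
from h import *
go(90,0,42)
for x,z in((80,53),(80,45),(80,39),(88,39)):
  print(x,z,proj('top',W(x,-22,z)).round(1))
"
```

```text
t 5.17 tipJ [93.2  0.5 43.5] shift cm [ 0.32 -0.05  0.15] rot [ 0. -0.  0.] F [ 0.6  0.4 -0. ]
80 53 [437.6 185.7]
80 45 [436.2 186.6]
80 39 [435.2 187.3]
88 39 [433.8 182.6]
```

Call:
servo_tool:
  plan:
    - {"hand": -1,"x": 0,"y": 0,"z": 0.1,"wx": 0,"wy": 0,"wz": 0}
    - {"hand": -1,"x": 0,"y": 0,"z": 0,"wx": 0,"wy": 0,"wz": 0}
    - {"hand": -1,"x": -0.3,"y": 0,"z": -4,"wx": 0,"wy": 0,"wz": 0}
    - {"hand": -1,"x": -2,"y": 0,"z": -5,"wx": 0,"wy": 0,"wz": 0}
    - {"hand": -1,"x": -2,"y": 0,"z": -5,"wx": 0,"wy": 0,"wz": 0}
    - {"hand": -1,"x": 0,"y": 0,"z": 0,"wx": 0,"wy": 0,"wz": 0}
    - {"hand": -1,"x": 0,"y": 0,"z": 0,"wx": 0,"wy": 0,"wz": 0}

```text
time: 6.05
ee_pos: [0.7015, -0.1622, 0.201]
orientation: [-0.001, -0.13, 0.991, -0.0]
force: [-0.5, 0.4, -0.6]
opening: 0.006
```

```bash
python3 -c "
from h import *
go(20,0,184)
w=get_image('wrist')[:,:,::-1]; t=cv2.resize(get_image('top')[150:280,380:480,::-1],None,fx=3,fy=3,interpolation=2);s=cv2.resize(get_image('scene')[150:280,180:290,::-1],None,fx=3,fy=3,interpolation=2)
a=np.zeros((790,640,3),np.uint8);a[:400]=w;a[400:790,:300]=t;a[400:790,305:635]=s
cv2.imwrite('pics/f.png',cv2.resize(a,None,fx=.75,fy=.75,interpolation=3)); cv2.imwrite('pics/w.png',w)"
```

```text
t 6.05 tipJ [135.3   0.5 182. ] shift cm [11.53 -0.05 -0.18] rot [ 0.  -0.1  0. ] F [-0.5  0.4 -0.6]
```

View pics/f.png

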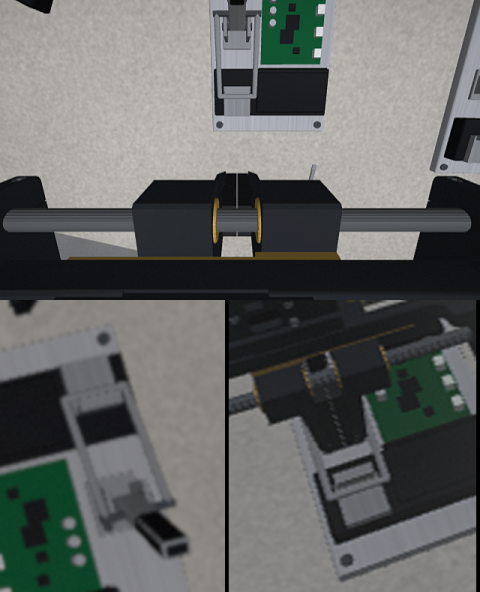

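```bash
python3 -c "
from h import *
c=ray('top',422.3,191.5);s=ray('scene',237.3,231.5)
p,R,_=tool(); T=np.eye(4);T[:3,:3]=R.as_matrix();T[:3,3]=p; w=ray('wrist',316,128.5,T@camera_info('wrist')['T_tool_cam'])
for a,b in((c,s),(c,w),(s,w)):
  q,e=cross(a,b);print(toJ(q).round(1),e)
for x,z in((80,39),(88,39),(75,53),(80,50)): print(x,z,proj('top',W(x,0,z)).round(1),proj('scene',W(x,0,z)).round(1))
cv2.imwrite('pics/g.png',np.hstack([cv2.resize(cv2.imread('pics/w.png')[0:190,260:450],None,fx=3,fy=3,interpolation=2)]))"
```

```text
[78.1  1.6 43.3] 0.0009880783182689946
[78.   1.5 44.8] 0.0005141572438436042
[78.3  1.8 43.3] 0.0003944593785671306
80 39 [421.9 190.6] [236.9 234. ]
88 39 [420.6 185.8] [238.1 237.7]
75 53 [425.  192.1] [234.6 227.3]
80 50 [423.6 189.3] [235.7 230.6]
```

View pics/g.png

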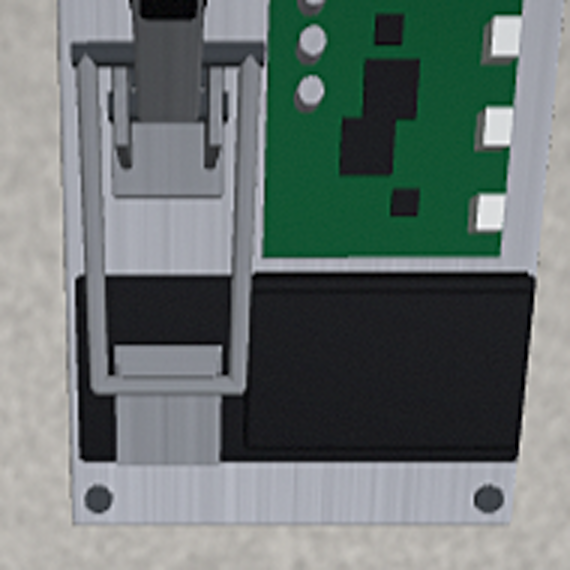

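Crossbar measured at x 78, z 43–44: it's resting against the nose, not clearly under it. So I'll push the handle back upright, which carries the bar outwards, and press again.

Call:
servo_tool:
  plan:
    - {"hand": -1,"x": 5,"y": 0,"z": 0,"wx": 0,"wy": 0,"wz": 0}
    - {"hand": -1,"x": 5,"y": 0,"z": 0,"wx": 0,"wy": 0,"wz": 0}
    - {"hand": -1,"x": 5,"y": 0,"z": 0,"wx": 0,"wy": 0,"wz": 0}
    - {"hand": -1,"x": 5.5,"y": 0,"z": 0,"wx": 0,"wy": 0,"wz": 0}
    - {"hand": -1,"x": 0,"y": 0,"z": 0,"wx": 0,"wy": 0,"wz": 0}
    - {"hand": -1,"x": 0,"y": 0,"z": 4,"wx": 0,"wy": 0,"wz": 0}
    - {"hand": -1,"x": 0,"y": 0,"z": 4.2,"wx": 0,"wy": 0,"wz": 0}
    - {"hand": -1,"x": 0,"y": 0,"z": 0,"wx": 0,"wy": 0,"wz": 0}

```text
time: 7.2
ee_pos: [0.5029, -0.2139, 0.117]
orientation: [-0.003, -0.131, 0.991, 0.001]
force: [-0.3, -0.5, -0.0]
opening: 0.002
```

```bash
python3 -c "
from h import *
go(-12,0,100)"
```

```text
t 7.2 tipJ [-69.9   1.7  98. ] shift cm [-5.79 -0.18 -0.23] rot [ 0.2 -0.3  0.1] F [-0.3 -0.5 -0. ]
```

Call:
servo_tool:
  plan:
    - {"hand": -1,"x": -1.2,"y": -0.2,"z": 0,"wx": 0,"wy": 0,"wz": 0}
    - {"hand": -1,"x": -1.2,"y": 0,"z": 0,"wx": 0,"wy": 0,"wz": 0}
    - {"hand": -1,"x": -1.2,"y": 0,"z": 0,"wx": 0,"wy": 0,"wz": 0}
    - {"hand": -1,"x": -1.2,"y": 0,"z": 0,"wx": 0,"wy": 0,"wz": 0}
    - {"hand": -1,"x": -1,"y": 0,"z": 0,"wx": 0,"wy": 0,"wz": 0}
    - {"hand": -1,"x": 0,"y": 0,"z": 0,"wx": 0,"wy": 0,"wz": 0}

```text
time: 7.95
ee_pos: [0.5622, -0.2013, 0.1197]
orientation: [0.001, -0.13, 0.991, 0.0]
force: [0.3, 0.4, 0.5]
opening: 0.005
```

```bash
python3 -c "
from h import *
go(-12,0,100)"
```

```text
t 7.95 tipJ [ -9.4  -1.3 100.7] shift cm [0.26 0.13 0.07] rot [0.  0.1 0. ] F [0.3 0.4 0.5]
```

Call:
servo_tool:
  plan:
    - {"hand": -1,"x": 2,"y": 0,"z": 0,"wx": 0,"wy": 0,"wz": 0}
    - {"hand": -1,"x": 0,"y": 0,"z": -4.5,"wx": 0,"wy": 0,"wz": 0}
    - {"hand": -1,"x": -1,"y": 0,"z": -4,"wx": 0,"wy": 0,"wz": 0}
    - {"hand": -1,"x": -5,"y": 0,"z": 0,"wx": 0,"wy": 0,"wz": 0}
    - {"hand": -1,"x": -5,"y": 0,"z": 0,"wx": 0,"wy": 0,"wz": 0}
    - {"hand": -1,"x": -1.2,"y": 0,"z": 0,"wx": 0,"wy": 0,"wz": 0}
    - {"hand": -1,"x": 0,"y": 0,"z": 0,"wx": 0,"wy": 0,"wz": 0}

```text
time: 8.82
ee_pos: [0.6591, -0.1752, 0.204]
orientation: [-0.001, -0.13, 0.991, 0.0]
force: [-0.1, 0.5, -0.9]
opening: 0.001
```

```bash
python3 -c "
from h import *
go(92,0,42)
cv2.imwrite('pics/w2.png',np.hstack([cv2.resize(get_image('wrist')[0:200,230:480,::-1],None,fx=1.6,fy=1.6),cv2.resize(get_image('top')[150:257,380:480,::-1],None,fx=3,fy=3,interpolation=2)[:320]]))"
```

```text
t 8.82 tipJ [ 91.   -1.1 185. ] shift cm [-0.11  0.1  14.3 ] rot [ 0.  -0.1  0. ] F [-0.1  0.5 -0.9]
```

View pics/w2.png

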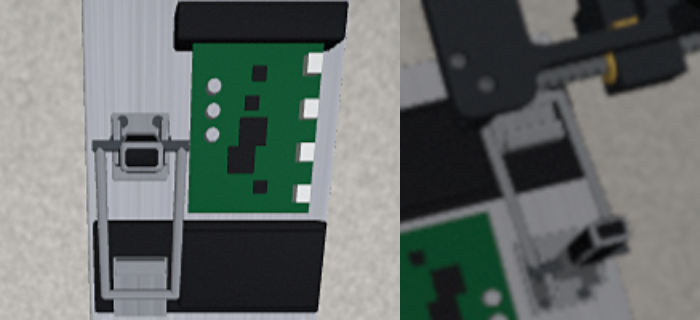

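The handle is upright again, and the bar has moved further out over the ledge. Pressing down on it now.

Call:
servo_tool:
  plan:
    - {"hand": -1,"x": 0,"y": 0,"z": 5,"wx": 0,"wy": 0,"wz": 0}
    - {"hand": -1,"x": 0,"y": 0,"z": 5,"wx": 0,"wy": 0,"wz": 0}
    - {"hand": -1,"x": 0,"y": 0,"z": 2.5,"wx": 0,"wy": 0,"wz": 0}
    - {"hand": -1,"x": 0,"y": 0,"z": 0.8,"wx": 0,"wy": 0,"wz": 0}
    - {"hand": -1,"x": 0,"y": 0,"z": 0.5,"wx": 0,"wy": 0,"wz": 0}
    - {"hand": -1,"x": 0,"y": 0,"z": 0.4,"wx": 0,"wy": 0,"wz": 0}
    - {"hand": -1,"x": 0,"y": 0,"z": 0.1,"wx": 0,"wy": 0,"wz": 0}
    - {"hand": -1,"x": 0,"y": 0,"z": 0,"wx": 0,"wy": 0,"wz": 0}

```text
time: 9.93
ee_pos: [0.6597, -0.1756, 0.0622]
orientation: [0.0, -0.13, 0.992, -0.0]
force: [-0.2, -0.4, -0.1]
opening: 0.004
```

```bash
python3 -c "
from h import *
go(92,0,40)"
```

```text
t 9.93 tipJ [91.5 -1.6 43.2] shift cm [-0.05  0.16  0.32] rot [-0.  0.  0.] F [-0.2 -0.4 -0.1]
```

Call:
servo_tool:
  plan:
    - {"hand": -1,"x": 0,"y": 0,"z": 0.15,"wx": 0,"wy": 0,"wz": 0}
    - {"hand": -1,"x": 0,"y": 0,"z": 0.1,"wx": 0,"wy": 0,"wz": 0}
    - {"hand": -1,"x": 0,"y": 0,"z": 0,"wx": 0,"wy": 0,"wz": 0}

```text
time: 10.3
ee_pos: [0.66, -0.1757, 0.061]
orientation: [0.001, -0.13, 0.992, -0.0]
force: [-2.9, 0.6, 9.9]
opening: 0.001
```

Contact came with the tip at z 42, so the bar is at z 39 on the ledge. Next I move to the hook side of the handle.

Call:
servo_tool:
  plan:
    - {"hand": -1,"x": 0,"y": 0,"z": -3,"wx": 0,"wy": 0,"wz": 0}
    - {"hand": -1,"x": 0,"y": 0.1,"z": -4.2,"wx": 0,"wy": 0,"wz": 0}
    - {"hand": -1,"x": 3,"y": 0.1,"z": 0,"wx": 0,"wy": 0,"wz": 0}
    - {"hand": -1,"x": 3,"y": 0,"z": 0,"wx": 0,"wy": 0,"wz": 0}
    - {"hand": -1,"x": 0,"y": 0,"z": 0,"wx": 0,"wy": 0,"wz": 0}
    - {"hand": -1,"x": 0,"y": 0,"z": 0,"wx": 0,"wy": 0,"wz": 0}

```text
time: 11.05
ee_pos: [0.6023, -0.1887, 0.1315]
orientation: [0.001, -0.13, 0.991, 0.0]
force: [-0.2, 0.4, 0.0]
opening: 0.005
```

```bash
python3 -c "
from h import *
go(15,0,114)
p,R,_=tool(); T=np.eye(4);T[:3,:3]=R.as_matrix();T[:3,3]=p
t=get_image('top')[150:270,380:480,::-1];s=get_image('scene')[170:270,180:290,::-1]
cv2.imwrite('pics/k.png',np.hstack([cv2.resize(t,(400,480),interpolation=2),cv2.resize(s,(390,480),interpolation=2)]))"
```

```text
t 11.05 tipJ [ 32.6   0.6 112.5] shift cm [ 1.76 -0.05 -0.16] rot [0.  0.1 0. ] F [-0.2  0.4  0. ]
```

View pics/k.png

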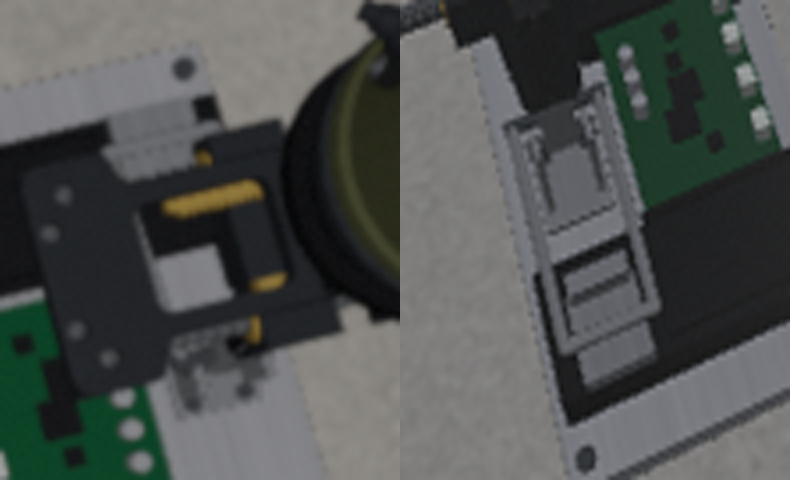

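The bar lies on the ledge behind the lip, around (610, 340) in the right panel, and the fingers stand on the hook side of the handle. Throwing the handle.

Call:
servo_tool:
  plan:
    - {"hand": -1,"x": 1.8,"y": 0,"z": -0.1,"wx": 0,"wy": 0,"wz": 0}
    - {"hand": -1,"x": 1.4,"y": 0,"z": 0,"wx": 0,"wy": 0,"wz": 0}
    - {"hand": -1,"x": 1.4,"y": 0,"z": 0.3,"wx": 0,"wy": 0,"wz": 0}
    - {"hand": -1,"x": 1.3,"y": 0,"z": 0.6,"wx": 0,"wy": 0,"wz": 0}
    - {"hand": -1,"x": 1.2,"y": 0,"z": 0.8,"wx": 0,"wy": 0,"wz": 0}
    - {"hand": -1,"x": 1.0,"y": 0,"z": 1.1,"wx": 0,"wy": 0,"wz": 0}
    - {"hand": -1,"x": 0,"y": 0,"z": 0,"wx": 0,"wy": 0,"wz": 0}

```text
time: 12.02
ee_pos: [0.5216, -0.2103, 0.1035]
orientation: [-0.001, -0.13, 0.992, 0.0]
force: [-0.6, 0.2, 1.0]
opening: 0.005
```

```bash
python3 -c "
from h import *
go(-56,0,73)"
```

```text
t 12.03 tipJ [-50.9   0.4  84.5] shift cm [ 0.51 -0.05  1.15] rot [ 0.  -0.1 -0. ] F [-0.6  0.2  1. ]
```

Call:
servo_tool:
  plan:
    - {"hand": -1,"x": 0.5,"y": 0,"z": 1.1,"wx": 0,"wy": 0,"wz": 0}
    - {"hand": -1,"x": 0.3,"y": 0,"z": 0.7,"wx": 0,"wy": 0,"wz": 0}
    - {"hand": -1,"x": 0.2,"y": 0,"z": 0.7,"wx": 0,"wy": 0,"wz": 0}
    - {"hand": -1,"x": 0.1,"y": 0,"z": 0.6,"wx": 0,"wy": 0,"wz": 0}
    - {"hand": -1,"x": 0.1,"y": 0,"z": 0.5,"wx": 0,"wy": 0,"wz": 0}
    - {"hand": -1,"x": 0,"y": 0,"z": 0.4,"wx": 0,"wy": 0,"wz": 0}
    - {"hand": -1,"x": 0,"y": 0,"z": 0,"wx": 0,"wy": 0,"wz": 0}

```text
time: 12.9
ee_pos: [0.5108, -0.2128, 0.0638]
orientation: [-0.0, -0.13, 0.991, 0.0]
force: [0.3, -0.8, 1.6]
opening: 0.004
```

```bash
python3 -c "
from h import *
go(-62,0,40)"
```

```text
t 12.9 tipJ [-62.    0.8  44.8] shift cm [ 0.   -0.08  0.48] rot [ 0. -0.  0.] F [ 0.3 -0.8  1.6]
```

Call:
servo_tool:
  plan:
    - {"hand": -1,"x": 0,"y": 0,"z": 0.2,"wx": 0,"wy": 0,"wz": 0}
    - {"hand": -1,"x": 0,"y": 0,"z": 0.2,"wx": 0,"wy": 0,"wz": 0}
    - {"hand": -1,"x": 0,"y": 0,"z": 0.1,"wx": 0,"wy": 0,"wz": 0}
    - {"hand": -1,"x": 0,"y": 0,"z": 0,"wx": 0,"wy": 0,"wz": 0}

```text
time: 13.4
ee_pos: [0.5113, -0.213, 0.0599]
orientation: [0.0, -0.13, 0.991, -0.0]
force: [-1.3, 0.1, 6.2]
opening: 0.005
```

```bash
python3 -c "
from h import *
go(-62,0,38)"
```

```text
t 13.4 tipJ [-61.6   0.5  40.9] shift cm [ 0.04 -0.05  0.29] rot [-0.  0.  0.] F [-1.3  0.1  6.2]
```

Call:
servo_tool:
  plan:
    - {"hand": -1,"x": 0,"y": 0,"z": 0.15,"wx": 0,"wy": 0,"wz": 0}
    - {"hand": -1,"x": 0,"y": 0,"z": 0,"wx": 0,"wy": 0,"wz": 0}

```text
time: 13.65
ee_pos: [0.5113, -0.213, 0.0595]
orientation: [0.0, -0.13, 0.991, -0.0]
force: [-3.5, 1.3, 17.1]
opening: 0.003
```

Hard stop at tip z 40.5, against the 40.4 expected for 1.71 rad. Backing off to check.

Call:
servo_tool:
  plan:
    - {"hand": -1,"x": 0,"y": 0,"z": -3,"wx": 0,"wy": 0,"wz": 0}
    - {"hand": -1,"x": 0,"y": 0,"z": -5,"wx": 0,"wy": 0,"wz": 0}
    - {"hand": -1,"x": 0,"y": 0,"z": -5,"wx": 0,"wy": 0,"wz": 0}
    - {"hand": -1,"x": 0,"y": 5,"z": -4,"wx": 0,"wy": 0,"wz": 0}
    - {"hand": -1,"x": 0,"y": 6,"z": 0,"wx": 0,"wy": 0,"wz": 0}
    - {"hand": -1,"x": 0,"y": 6,"z": 0,"wx": 0,"wy": 0,"wz": 0}
    - {"hand": -1,"x": 0,"y": 3,"z": 0,"wx": 0,"wy": 0,"wz": 0}
    - {"hand": -1,"x": 0,"y": 0,"z": 0,"wx": 0,"wy": 0,"wz": 0}

```text
time: 14.65
ee_pos: [0.4593, -0.0186, 0.2271]
orientation: [0.0, -0.133, 0.991, 0.0]
force: [-0.2, -0.6, 0.2]
opening: 0.004
```

```bash
python3 -c "
from h import *
go(-62,0,38)
t=get_image('top')[150:320,330:480,::-1];s=get_image('scene')[120:270,170:320,::-1]
cv2.imwrite('pics/z.png',np.hstack([cv2.resize(t,(400,453),interpolation=2),cv2.resize(s,(400,453),interpolation=2)]))
for q in((-85*np.sin(1.71),0,42+85*np.cos(1.71)),(75,0,39)): print(proj('top',W(*q)),proj('scene',W(*q)), (proj('top',W(*q))-[330,150])*400/150,(proj('scene',W(*q))-[170,120])*[400/150,453/150]+[400,0])"
```

```text
t 14.65 tipJ [-61.6 201.7 208.1] shift cm [  0.16 -20.18  16.99] rot [0.  0.  0.3] F [-0.2 -0.6  0.2]
[449.41956588 292.09378262] [215.3931403  171.11174001] [318.45217567 378.91675365] [521.04837414 154.35745484]
[422.80533444 193.56715105] [236.08464254 231.72398595] [247.48089185 116.17906948] [576.22571344 337.40643758]
```

View pics/z.png

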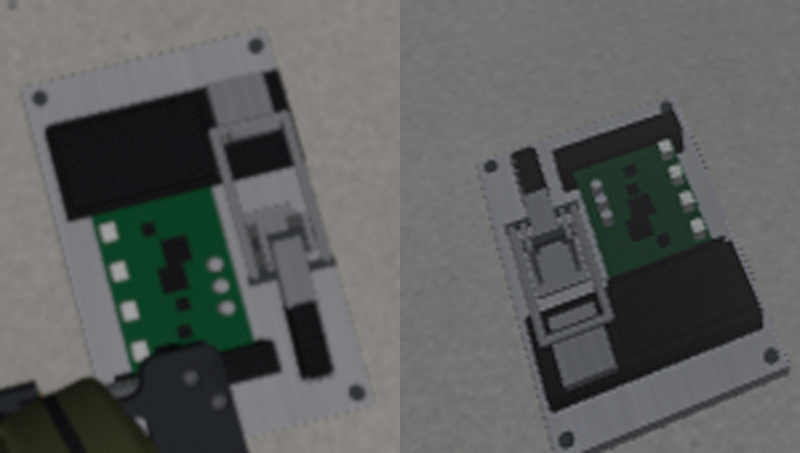

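```bash
python3 -c "
from h import *
print(toJ(cross(ray('top',424.1,195.8),ray('scene',236.4,228.9))[0]).round(1))
for q in((70,0,42),(70,0,53)): print(q,proj('top',W(*q)).round(1),proj('scene',W(*q)).round(1))
# jaw shift: black jaw top-face edges along jig x at y=60, before/after
a=cv2.cvtColor(cv2.imread('pics/top0.png'),6).astype(float)
for n,im in(('before',a),('now',cv2.cvtColor(get_image('top'),7).astype(float))):
  xs=np.arange(40,130,.5); pr=np.zeros(len(xs))
  for y in range(50,100,3):
    uv=np.array([proj('top',W(x,y,36)) for x in xs]).astype(np.float32)
    pr+=cv2.remap(im.astype(np.float32),uv[:,0].reshape(1,-1),uv[:,1].reshape(1,-1),1)[0]/17
  m=pr<(pr.min()+pr.max())/2; i=np.flatnonzero(m); print(n,xs[i[0]],xs[i[-1]])
# hook plate bright edge at y=0 far end
  xs=np.arange(76,125,.5)
  uv=np.array([proj('top',W(x,0,36)) for x in xs]).astype(np.float32)
  v=cv2.remap(im.astype(np.float32),uv[:,0].reshape(1,-1),uv[:,1].reshape(1,-1),1)[0]; print(v[::3].round(0).astype(int).tolist())
"
```

```text
[71.1  1.  41.9]
(70, 0, 42) [424.1 196.3] [235.  228.5]
(70, 0, 53) [425.8 195.1] [233.8 225. ]Traceback (most recent call last):
  File "<string>", line 10, in <module>
    uv=np.array([proj('top',W(x,y,36)) for x in xs]).astype(np.float32)
                 ~~~~^^^^^^^^^^^^^^^^^
  File "h.py", line 12, in proj
    c=camera_info(n); T=c["pose"]; q=T[:3,:3].T@(np.array(p)-T[:3,3]); return np.array([c["cx"]+c["fx"]*q[0]/-q[2],c["cy"]-c["fy"]*q[1]/-q[2]])
ValueError: time passes only in moves, steps and waits
```

Bar at (71, 1, 42): under the nose. One last numeric check that the jaw was pulled, and that the spare clamp is unchanged.

```bash
python3 -c "
from h import *
g=[(40,50),(130,50),(130,100),(40,100)]
H=cv2.getPerspectiveTransform(np.float32(g),np.float32([proj('top',W(x,y,36)) for x,y in g]))
xs=np.arange(40,130,.5)
A=cv2.imread('pics/top0.png');B=get_image('top')[:,:,::-1].copy()
for n,im in(('before',A),('now',B)):
  im=cv2.cvtColor(im,6).astype(np.float32); pr=0
  for y in range(50,100,3):
    uv=cv2.perspectiveTransform(np.float32([[(x,y) for x in xs]]),H)[0]
    pr=pr+cv2.remap(im,uv[:,0].reshape(1,-1).copy(),uv[:,1].reshape(1,-1).copy(),1)[0]/17
  i=np.flatnonzero(pr<(pr.min()+pr.max())/2); print(n,xs[i[0]],xs[i[-1]])
print('spare diff',cv2.absdiff(A,B)[170:340,130:255].max(), tool()[2]['force'])
"
```

```text
before 45.0 103.5
now 40.0 99.0
spare diff 120 [ 0.32074212 -0.16283385  0.25793013]
```

```bash
python3 -c "
from h import *
A=cv2.imread('pics/top0.png');B=get_image('top')[:,:,::-1]
m=(cv2.absdiff(A,B).max(2)>30)[170:340,130:255]; v,u=np.nonzero(m); print(len(u),u.min()+130,u.max()+130,v.min()+170,v.max()+170)
print((cv2.absdiff(A,B).max(2)>30)[190:270,165:235].sum())
hand_in()"
```

```text
686 215 254 318 339
0
the job is handed in; nothing more can be done
```

The board is clamped and the job is handed in at about 15 s of robot time, well inside the 43 s limit.

- **What I did:** I pressed the loop down over the hook and threw the handle over to its stop. On the first press the loop pushed the handle back to about 0.4 rad and left the bar resting against the nose. I pushed the handle upright again and re-pressed until the bar touched the ledge at z 39 mm, then threw the handle.
- **Handle:** it met a hard stop with the fingertips at z 40.5 mm, against 40.4 mm expected for 1.71 rad. After I let go it stayed flat, with its tip where 1.71 rad predicts.
- **Loop and jaw:** the crossbar measured x 71, z 42 mm, which is under the nose. The jaw is pulled about 5 mm, as expected for a hooked loop.
- **Spare clamp:** no pixels changed around it. The first, wider comparison did show changes, but only at its lower edge (rows 318–339), which I took to be the robot itself in view.
- **Forces:** the wrist force was near zero at hand-in. The highest reading I saw at the end of a move was about 17 N, when the handle met its stop.

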